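Level the parts balance

TASK

The two-pan balance on the bench is tipped: one pan is down and the other up. Shift what is needed from one pan to the other so that both pans come to rest level, with both rings and both big nuts lying in the pans and nothing else added.

Things in the scene. Friction and masses are not known exactly. Their poses are not given: they have to be found in the camera images.
- nut_one: A plain dark M24 hexagon nut lying flat, 36 mm across the flats, 42 mm across the corners, 19 mm high, 0.11 kg. Origin at the centre of its underside, z up; its x axis is square to a pair of flats (the flats repeat every 60 degrees). At the start each pan has one such nut in its half away from the robot and a ring in the nearer half.
- nut_two: The other, identical plain dark M24 hexagon nut lying flat, 36 mm across the flats, 42 mm across the corners, 19 mm high, 0.11 kg. Origin at the centre of its underside, z up; its x axis is square to a pair of flats (the flats repeat every 60 degrees). At the start each pan has one such nut in its half away from the robot and a ring in the nearer half.
- large_ring: Larger machined steel ring lying flat on one pan, outside diameter 70 mm, 30 mm high, 0.46 kg, as heavy as the small ring and both nuts together. Origin at the centre of its underside, z up. Which pan it starts on varies; the small ring is on the other.
- small_ring: Smaller machined steel ring lying flat on the other pan, outside diameter 56 mm, 22 mm high, 0.24 kg. Origin at the centre of its underside, z up.
- pan_a (a point): Centre of the floor of one pan (left or right; it varies) of a two-pan platform balance with grey housing. Each pan is a flat steel tray, inside 184 mm along x (away from the robot) by 164 mm along y (left), rim 4 mm over the floor. Floors stay horizontal, 85 mm over the bench when level; as one sinks (14 mm at most) the other rises as much, settling in a second. At the start one is right down.
- pan_b (a point): Centre of the floor of the other pan of the same balance, of the same size, axes and travel; the two centres are 200 mm apart, side by side as the robot sees them. Pans yield softly (a spring of 70 N/m) when pressed between their stops.
Not all that is in view belongs to the job. What is shaped like the nut_one but pink or turquoise is not meant.

How it is judged:
At the end, for the whole second after the job is handed in: The two pans rest level (floors within 10 mm of one height), the large ring lies in one pan and the small ring and both nuts lie in the other, all at rest (slower than 0.03 m/s) (z of pan_a in the frame of pan_b between -0.01 and 0.01 m and ((x of large_ring in the frame of pan_a between -0.09 and 0.09 m and y of large_ring in the frame of pan_a between -0.08 and 0.08 m and z of large_ring in the frame of pan_a between -0.006 and 0.05 m and x of small_ring in the frame of pan_b between -0.09 and 0.09 m and y of small_ring in the frame of pan_b between -0.08 and 0.08 m and z of small_ring in the frame of pan_b between -0.006 and 0.05 m and x of nut_one in the frame of pan_b between -0.09 and 0.09 m and y of nut_one in the frame of pan_b between -0.08 and 0.08 m and z of nut_one in the frame of pan_b between -0.006 and 0.05 m and x of nut_two in the frame of pan_b between -0.09 and 0.09 m and y of nut_two in the frame of pan_b between -0.08 and 0.08 m and z of nut_two in the frame of pan_b between -0.006 and 0.05 m) or (x of large_ring in the frame of pan_b between -0.09 and 0.09 m and y of large_ring in the frame of pan_b between -0.08 and 0.08 m and z of large_ring in the frame of pan_b between -0.006 and 0.05 m and x of small_ring in the frame of pan_a between -0.09 and 0.09 m and y of small_ring in the frame of pan_a between -0.08 and 0.08 m and z of small_ring in the frame of pan_a between -0.006 and 0.05 m and x of nut_one in the frame of pan_a between -0.09 and 0.09 m and y of nut_one in the frame of pan_a between -0.08 and 0.08 m and z of nut_one in the frame of pan_a between -0.006 and 0.05 m and x of nut_two in the frame of pan_a between -0.09 and 0.09 m and y of nut_two in the frame of pan_a between -0.08 and 0.08 m and z of nut_two in the frame of pan_a between -0.006 and 0.05 m)) and linear speed of each of large_ring, small_ring, nut_one, nut_two below 0.03 m/s); the robot touches nothing.
It also fails if it takes over 35 s, if anything falls off the work surface, if the arm or the gripper's body presses on something with over 40 N, if the wrist force passes 120 N, or if a joint passes its speed limit or range.

ROBOT

A 7-joint arm with a two-finger parallel gripper is mounted at the origin on the work surface; the furniture and walls round the work are solid. World frame = base frame: x ahead of the robot, y to its left, z up, the work surface at z = 0. Lengths are in m, angles in rad, forces in N, time in s.
With the tool pointing down it reaches from about 0.35 to 0.9 m from the base axis. Payload 8.1 kg.
Tool frame: the origin (TCP) lies on the centre line of the jaws, within the pads' length; the fingertips stand 19 mm ahead of it and the grasp point (between the pads) is the TCP (arm.tip_reach is the distance from the TCP to the fingertips, in m); z points along the fingers, y is the line along which they close (so a half turn about z gives the same grasp; the last joint's range is limited). The gripper opens to 92 mm and grips with 3 to 60 N. Pads are 19 mm wide; open, the fingers measure 130 mm over their backs; the gripper's body (75 mm by 190 mm) begins 47 mm behind the grasp point.
Start: joints at [-1.214, 0.434, 0.025, 1.573, -0.012, 1.134, -0.075], TCP at [0.277, 0.56, 0.246] pointing down, gripper open.
Joint ranges: [-2.62, 2.62], [-0.44, 2.09], [-1.27, 1.32], [0.08, 2.57], [-1.32, 4.46], [0.12, 2], [-2.74, 2.74]. Speed limits (rad/s): [2.22, 2.22, 3.01, 3.01, 3.14, 3.14, 3.14].

INTERFACE

Orientations are given as a rotation vector (axis times angle).
In Python, from cell import arm gives the robot as it stands.
- The arm moves only by the tool arm_command, never from a script. Its argument "targets" is a list that holds one entry, the list of rows, each a list of 6 numbers: the shift along the tool's x, y, z in m, then the turn, a rotation vector about the tool's x, y, z in rad. A call has 1 to 10 rows; each row shifts and turns the commanded pose from where the row before left it, along the tool's axes as they then stand; what a row does not reach is not made up. A row lasts 1/8 s, in which the tool goes at most 62.5 mm and 10.7 degrees, less where a joint would pass 70% of its speed; a pose out of reach is approached as far as the arm can. A call with a gripper value outside its range is refused whole. "jaw" is the finger opening in m, from 0 to 0.0918, set as the call begins (left out, the last holds). The fingers move at their own pace and stop on an object; "newtons" is the grip in N (left out, the last holds). Time passes only in rows, so rows that do not move let the fingers close. It gives the time, the measured TCP pose, the force, the opening and the grip force at its end, in the units of the state.
- arm.observe(): the state, without advancing time (a new reading comes with each control period).
- arm.get_image(name): name is "scene" or "side" or "wrist"; returns a dict with "pixels" (420x560x3 uint8, red, green, blue), "z_map" (420x560 float32, m along the optical axis (not along the pixel's ray), 0 where there is no reading), "fx", "fy", "cx", "cy" (pixels), "xyz" and "rotation" of the camera in the world; the wrist camera has in their place "T_tool_cam" (4x4, takes a point from camera to tool coordinates, whose origin is the TCP and whose axes are the flange's). Camera axes: x right, y down, z forward; pixel columns grow to the right and rows downward; lengths in m; the calibration is good to about 2 mm. A picture is of the moment at which its call begins: read the wrist's pose just before it.
- arm.sign_off(): hands the job in; it is judged then, once.
The state is a dict: "clock": time; "joints": joint angles; "dq": joint speeds; "joint_efforts": joint torques, N m; "position": TCP position; "ee_rot": TCP orientation; "force": force on the tool from outside, world axes, zero at the start; "ft_torque": the same for the moment, N m; "width": opening from 0.0 (shut) to 1.0 (fully open); "gripper_force": force on a finger pad.
Only numpy, scipy, OpenCV 4.12 (cv2) and the standard library are available. Lean on these libraries where they do the work, as an engineer would, in place of code of your own. Each camera call takes 0.05 s, during which the arm holds its last target. There are 200 camera calls.

## Working session

There is one attempt and no reset: what is moved stays moved. The work goes in short steps, Python scripts to look and compute and a tool call to move; the robot and the scene stay as the last step left them, time stands still between calls to the robot, and variables do not carry over. Pictures are saved under pics/ and viewed, at most 10 in all, crops included, and the job is handed in when it is done.

Besides the shell and the picture viewer there is one more tool, called after ">>>" by a JSON object that holds its "api" and its "payload", one argument or row to a line. arm_command: Moves the arm, as the interface text tells. Its arguments: {"type":"object","properties":{"targets":{"type":"array","items":{"type":"array","items":{"type":"array","items":{"type":"number"}}}},"jaw":{"type":"number"},"newtons":{"type":"number"}},"required":["targets"]}

```bash
mkdir -p pics; ls; python3 - <<'E'
from cell import arm
import cv2,numpy as np
s=arm.observe(); print(s['clock'],s['position'],s['ee_rot'],s['width'],s['force'])
for n in('scene','side'):
    i=arm.get_image(n); np.savez(''+n+'.npz',**i)
    cv2.imwrite(f'pics/{n}0.png',i['pixels'][:,:,::-1]); print(n,i['xyz'],i['rotation'],i['fx'],i['cx'],i['cy'])
E
```

```text
pics
0.0 [0.2772037  0.55960127 0.24492752] [-7.16083024e-01 -3.05867171e+00  2.54664062e-03] 1.0042504176614555 [-0.80919485 -0.26409742  0.0036486 ]
scene [0.95956248 0.08815441 1.03991307] [-1.42837399 -2.40394843  0.62882632] 523.7013312816345 286.23202684686777 211.31859084758298
side [0.61911572 0.24274478 0.83358571] [-0.49378133 -2.90408502  0.77659159] 426.63033874742314 284.10055332699784 210.48451658132203
```

View pics/scene0.png

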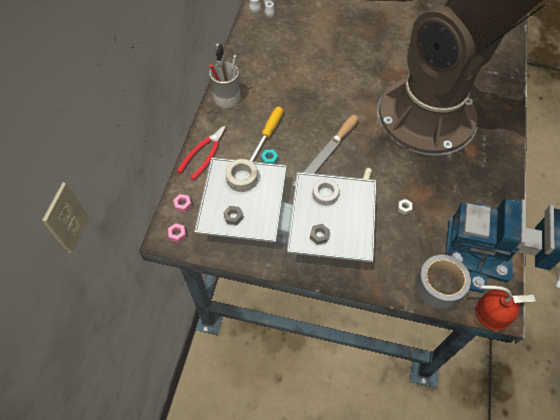

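View pics/side0.png

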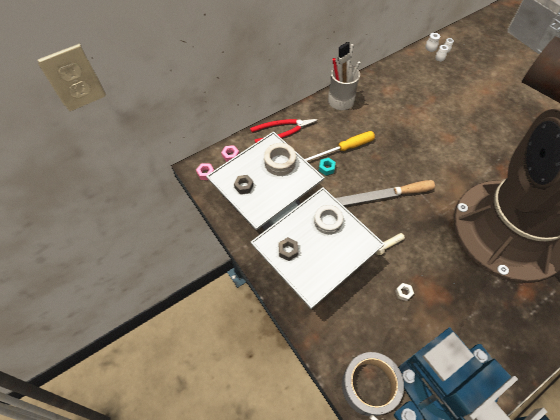

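The scene view has two pans. In the left-hand one, the larger ring is at (241,175) with a dark nut at (233,215). In the right-hand one, the smaller ring is at (326,191) with a dark nut at (320,233). The nut-shaped candidates are the dark ones (233,215) and (320,233), pink (182,201) and (177,231), turquoise (269,156) and cream (405,206). Only the dark ones in the pans fit, and the one beside the large ring has to move. I'll measure and confirm in a crop.

```bash
cat > h.py <<'E'
import numpy as np,cv2
from scipy.spatial.transform import Rotation as R
def cast(i,u,v,z):
    d=R.from_rotvec(np.ravel(i['rotation'])).as_matrix() if np.size(i['rotation'])==3 else i['rotation']
    u,v=np.atleast_1d(u).astype(float),np.atleast_1d(v).astype(float)
    r=d@np.array([(u-i['cx'])/i['fx'],(v-i['cy'])/i['fy'],np.ones_like(u)])
    o=np.asarray(i['xyz']); return (o[:,None]+r*(z-o[2])/r[2]).T
def cloud(i):
    v,u=np.mgrid[:420,:560]; z=i['z_map']
    d=R.from_rotvec(np.ravel(i['rotation'])).as_matrix()
    p=np.stack([(u-i['cx'])/i['fx']*z,(v-i['cy'])/i['fy']*z,z],-1)
    return p@d.T+i['xyz']
E
python3 - <<'E'
from h import *
for n in('scene','side'):
    i=dict(np.load(n+'.npz')); P=cloud(i); hsv=cv2.cvtColor(i['pixels'],cv2.COLOR_RGB2HSV)
    top=P[...,2]
    m=((top>.062)&(top<.14)&(P[...,0]>.3)&(i['z_map']>0)).astype('uint8')
    m=cv2.morphologyEx(m,cv2.MORPH_OPEN,np.ones((3,3)))
    k,l,st,c=cv2.connectedComponentsWithStats(m)
    for j in range(1,k):
        if st[j,4]>1500:
            q=P[l==j]; print(n,'comp',c[j].round(),st[j,4],'med',np.median(q,0).round(4),'min',q.min(0).round(3),'max',q.max(0).round(3))
    pts={'scene':dict(nL=(233,215),nS=(320,233),rL=(241,175),rS=(326,191)),'side':dict(nL=(244,184),nS=(289,248),rL=(280,158),rS=(329,219))}[n]
    g=hsv[...,2]
    for k,(u,v) in pts.items():
        w=np.zeros((420,560),bool); w[v-22:v+22,u-22:u+22]=1
        fl=np.median(top[w]); 
        mm=w&(g<110) if k[0]=='n' else w&(top>fl+.013)
        q=P[mm]; zt=np.percentile(q[:,2],90); t=mm&(top>zt-.006)
        pp=P[t][:,:2].astype('float32'); (cx,cy),r=cv2.minEnclosingCircle(pp); print(n,k,'floor',fl.round(4),'top',zt.round(4),'c',round(cx,4),round(cy,4),'r',round(r,4),len(pp),
          'bbox',pp.min(0).round(3),pp.max(0).round(3))
i=dict(np.load('scene.npz'))
cv2.imwrite('pics/crop1.png',cv2.resize(i['pixels'][140:270,180:390,::-1],None,fx=3.7,fy=3.7,interpolation=cv2.INTER_CUBIC))
E
```

```text
scene comp [110. 264.] 5949 med [ 0.7606 -0.397   0.1031] min [ 0.3   -0.523  0.062] max [ 1.035 -0.322  0.14 ]
scene comp [242. 200.] 6086 med [ 0.4865 -0.2593  0.0709] min [ 0.362 -0.375  0.063] max [ 0.601 -0.15   0.106]
scene comp [333. 217.] 6712 med [ 0.4455 -0.0651  0.0986] min [ 0.321 -0.181  0.091] max [0.56  0.045 0.124]
scene comp [486. 235.] 2005 med [0.3405 0.2204 0.1007] min [0.3   0.159 0.062] max [0.365 0.33  0.14 ]
scene nL floor 0.0706 top 0.0881 c 0.742 -0.088 r 0.28 49 bbox [ 0.519 -0.265] [0.96  0.088]
scene nS floor 0.0986 top 0.1149 c 0.5045 -0.0692 r 0.0179 48 bbox [ 0.487 -0.085] [ 0.518 -0.051]
scene rL floor 0.0718 top 0.1023 c 0.6864 -0.1122 r 0.3389 435 bbox [ 0.407 -0.323] [0.96  0.088]
scene rS floor 0.0988 top 0.1222 c 0.6694 -0.0104 r 0.3066 328 bbox [ 0.377 -0.13 ] [0.96  0.088]
side comp [145. 144.] 8141 med [ 0.71   -0.4088  0.1023] min [ 0.3   -0.521  0.062] max [ 1.021 -0.325  0.14 ]
side comp [265. 179.] 5923 med [ 0.4806 -0.2544  0.0719] min [ 0.36  -0.374  0.065] max [ 0.596 -0.149  0.105]
side comp [317. 246.] 8240 med [ 0.4399 -0.0599  0.0998] min [ 0.319 -0.178  0.094] max [0.555 0.046 0.125]
side comp [442. 374.] 2522 med [0.3381 0.2164 0.1033] min [0.3   0.163 0.062] max [0.362 0.29  0.14 ]
side nL floor 0.0716 top 0.0884 c 0.5444 -0.022 r 0.2752 70 bbox [ 0.47  -0.287] [0.619 0.243]
side nS floor 0.0997 top 0.1168 c 0.497 -0.0644 r 0.0176 54 bbox [ 0.483 -0.081] [ 0.515 -0.05 ]
side rL floor 0.0727 top 0.1026 c 0.5193 -0.0381 r 0.2981 454 bbox [ 0.4   -0.323] [0.619 0.243]
side rS floor 0.1003 top 0.1229 c 0.4992 0.0605 r 0.2183 409 bbox [ 0.373 -0.13 ] [0.619 0.243]
```

View pics/crop1.png

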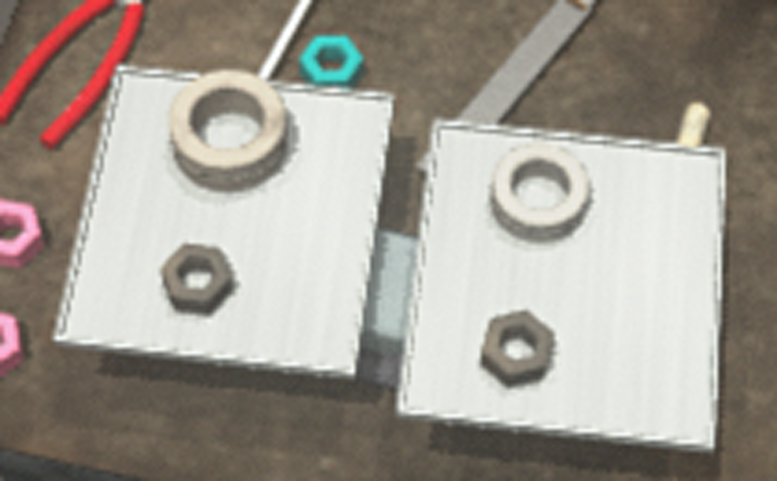

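The crop shows the dark nut to move at crop (198,277), next to the large ring. The pink and turquoise nuts lie outside the pans.

```bash
python3 - <<'E'
from h import *
for n,pts in {'scene':dict(nL=(233,215),nS=(320,233),rL=(241,175),rS=(326,191)),'side':dict(nL=(244,184),nS=(289,248),rL=(280,158),rS=(329,219))}.items():
    i=dict(np.load(n+'.npz')); P=cloud(i); g=cv2.cvtColor(i['pixels'],cv2.COLOR_RGB2GRAY)
    for k,(u,v) in pts.items():
        fl=.0712 if k[1]=='L' else .099; h=dict(nL=.019,nS=.019,rL=.03,rS=.022)[k]
        m=np.zeros((420,560),'uint8'); c=22
        sub=((g<140) if k[0]=='n' else (P[...,2]>fl+h-.005))&(i['z_map']>0)
        m[v-c:v+c,u-c:u+c]=sub[v-c:v+c,u-c:u+c]
        cs,_=cv2.findContours(m,cv2.RETR_EXTERNAL,cv2.CHAIN_APPROX_NONE); ct=max(cs,key=cv2.contourArea)[:,0]
        q=cast(i,ct[:,0],ct[:,1],fl+h)[:,:2].astype('float32')
        (a,b),r=cv2.minEnclosingCircle(q); print(n,k,round(a,4),round(b,4),'r',round(r,4),'rect',cv2.minAreaRect(q))
    for fl,cc in((.0712,(.48,-.26)),(.099,(.44,-.065))):
        m=(abs(P[...,2]-fl)<.008)&(np.hypot(P[...,0]-cc[0],P[...,1]-cc[1])<.14)
        print(n,'pan',cv2.minAreaRect(P[m][:,:2].astype('float32')))
s=[-7.16083024e-01,-3.05867171e+00,2.54664062e-03]
print(R.from_rotvec(s).as_matrix().round(4))
E
```

```text
scene nL 0.5355 -0.2507 r 0.0231 rect ((0.5354878306388855, -0.25065112113952637), (0.04292389377951622, 0.03983128070831299), 28.778417587280273)
scene nS 0.5028 -0.0691 r 0.0231 rect ((0.5027649402618408, -0.0688135027885437), (0.04604101926088333, 0.03582444041967392), 12.894842147827148)
scene rL 0.4422 -0.2874 r 0.0356 rect ((0.4413006007671356, -0.28767120838165283), (0.06938114762306213, 0.06728338450193405), 43.7562141418457)
scene rS 0.4059 -0.103 r 0.0283 rect ((0.4059988856315613, -0.10277266800403595), (0.05380181595683098, 0.054266735911369324), 28.823265075683594)
scene pan ((0.4814471900463104, -0.2632494568824768), (0.19345596432685852, 0.17034122347831726), 21.54184341430664)
scene pan ((0.44110003113746643, -0.06734804809093475), (0.19325551390647888, 0.17038822174072266), 21.802845001220703)
side nL 0.5288 -0.2476 r 0.0236 rect ((0.5292345881462097, -0.2445508986711502), (0.03895130008459091, 0.04143945500254631), 21.678102493286133)
side nS 0.4958 -0.0658 r 0.0225 rect ((0.4955519139766693, -0.0656922236084938), (0.04448820278048515, 0.035036202520132065), 70.9178695678711)
side rL 0.4353 -0.2851 r 0.0364 rect ((0.4369378387928009, -0.28528228402137756), (0.06943070888519287, 0.06669750064611435), 70.90934753417969)
side rS 0.4009 -0.1011 r 0.0289 rect ((0.40058183670043945, -0.1013292744755745), (0.05473214015364647, 0.05416552349925041), 70.81735229492188)
side pan ((0.47750505805015564, -0.2623242437839508), (0.1911097913980484, 0.17196430265903473), 21.547954559326172)
side pan ((0.4359879195690155, -0.06693404912948608), (0.1921960711479187, 0.1707870215177536), 21.521747589111328)
[[-8.961e-01  4.439e-01 -6.000e-04]
 [ 4.439e-01  8.961e-01 -1.500e-03]
 [-2.000e-04 -1.600e-03 -1.000e+00]]
```

```bash
python3 - <<'E'
from h import *
for n in('scene','side'):
    i=dict(np.load(n+'.npz')); P=cloud(i)[i['z_map']>0]
    a,b=np.array([.277,.56]),np.array([.53,-.25]); t=np.clip((P[:,:2]-a)@(b-a)/((b-a)@(b-a)),0,1)
    d=np.linalg.norm(P[:,:2]-a-t[:,None]*(b-a),axis=1); 
    for lo in np.arange(0,1,.1):
        m=(d<.13)&(t>=lo)&(t<lo+.1)&(P[:,2]<.5)
        if m.sum(): print(n,round(lo,1),P[m][:,2].max().round(3),P[m][P[m][:,2].argmax()].round(3))
E
```

```text
scene 0.0 -0.745 [ 0.221  0.575 -0.745]
scene 0.1 0.046 [0.317 0.395 0.046]
scene 0.2 0.148 [0.265 0.328 0.148]
scene 0.3 0.16 [0.464 0.266 0.16 ]
scene 0.4 0.173 [0.488 0.237 0.173]
scene 0.5 0.054 [0.44  0.14  0.054]
scene 0.6 0.107 [0.476 0.034 0.107]
scene 0.7 0.124 [ 0.386 -0.113  0.124]
scene 0.8 0.124 [ 0.411 -0.128  0.124]
scene 0.9 0.106 [ 0.423 -0.268  0.106]
side 0.2 0.146 [0.239 0.323 0.146]
side 0.3 0.148 [0.273 0.238 0.148]
side 0.4 0.174 [0.483 0.241 0.174]
side 0.5 0.052 [0.449 0.157 0.052]
side 0.6 0.107 [0.456 0.032 0.107]
side 0.7 0.125 [ 0.378 -0.097  0.125]
side 0.8 0.124 [ 0.411 -0.122  0.124]
side 0.9 0.105 [ 0.438 -0.259  0.105]
```

>>> {"api": "arm_command", "payload": {
  "targets": [
    [[-0.039,-0.041,0,0,0,0],[-0.039,-0.041,0,0,0,0],[-0.039,-0.041,0,0,0,0],[-0.039,-0.041,0,0,0,0],[-0.039,-0.041,0,0,0,0],[-0.039,-0.041,0,0,0,0],[-0.039,-0.041,0,0,0,0],[-0.039,-0.041,0,0,0,0],[-0.039,-0.041,0,0,0,0],[-0.039,-0.041,0,0,0,0]]
  ],
  "jaw": 0.06,
  "newtons": 20
}}

```text
clock: 1.35
position: [0.445, 0.0178, 0.2457]
ee_rot: [0.716, 3.059, 0.0]
force: [1.5, 1.3, -0.2]
width: 0.652
gripper_force: 0.0
```

>>> {"api": "arm_command", "payload": {
  "targets": [
    [[-0.039,-0.041,0,0,0,0],[-0.039,-0.041,0,0,0,0],[-0.039,-0.041,0,0,0,0],[-0.039,-0.041,0,0,0,0],[-0.039,-0.041,0,0,0,0],[0,0,0,0,0,0],[0,0,0,0,0,0]]
  ]
}}

```text
clock: 2.22
position: [0.5283, -0.2503, 0.2451]
ee_rot: [-0.716, -3.057, -0.001]
force: [-0.6, 0.9, -0.2]
width: 0.655
gripper_force: 0.0
```

```bash
python3 - <<'E'
from h import *
from cell import arm
s=arm.observe(); print(s['clock'],s['position'],s['ee_rot'],s['width'],s['joints'])
i=arm.get_image('wrist'); np.savez('w1.npz',pos=s['position'],rot=s['ee_rot'],**i)
print(i['T_tool_cam'])
cv2.imwrite('pics/w1.png',i['pixels'][:,:,::-1])
E
```

```text
2.225 [ 0.52830069 -0.25031431  0.24509675] [-7.16396946e-01 -3.05743430e+00 -7.11846973e-04] 0.6546300300560162 [-0.00266986  0.38947987  0.49315717  1.70425131 -0.20321351  1.10031636
  1.66260652]
[[-8.44434864e-04 -9.58411320e-01 -2.85389259e-01  7.67217508e-02]
 [ 9.99999076e-01 -1.11333282e-03  7.79975730e-04 -1.68336397e-03]
 [-1.06527080e-03 -2.85388336e-01  9.58411374e-01 -1.39470014e-01]
 [ 0.00000000e+00  0.00000000e+00  0.00000000e+00  1.00000000e+00]]
```

View pics/w1.png

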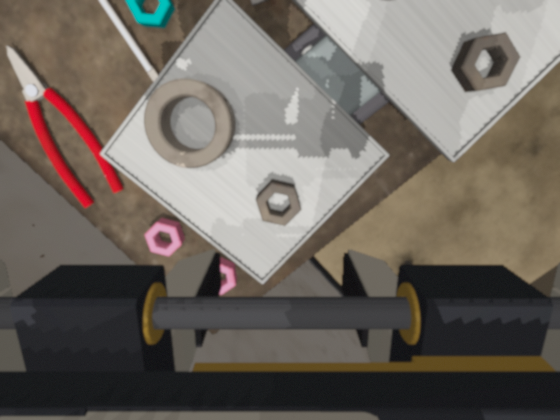

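The wrist view shows the target nut at (278,202), the large ring at (188,123) and the other nut at (485,62).

```bash
cat >> h.py <<'E'
def world(i):
    T=np.eye(4); T[:3,:3]=R.from_rotvec(i['rot']).as_matrix(); T[:3,3]=i['pos']; C=T@i['T_tool_cam']
    i['xyz']=C[:3,3]; i['rotation']=R.from_matrix(C[:3,:3]).as_rotvec(); return i
E
python3 - <<'E'
from h import *
i=world(dict(np.load('w1.npz'))); P=cloud(i); g=cv2.cvtColor(i['pixels'],cv2.COLOR_RGB2GRAY)
print('floor',P[230:250,225:250,2].mean(), 'nut top',P[215,270],P[190,270])
u,v,c=278,202,30; m=np.zeros((420,560),'uint8'); m[v-c:v+c,u-c:u+c]=(g<125)[v-c:v+c,u-c:u+c]
m=cv2.morphologyEx(m,cv2.MORPH_OPEN,np.ones((3,3)))
cs,_=cv2.findContours(m,cv2.RETR_EXTERNAL,cv2.CHAIN_APPROX_NONE); ct=max(cs,key=cv2.contourArea)[:,0]
q=cast(i,ct[:,0],ct[:,1],.090)[:,:2].astype('float32'); print(cv2.minEnclosingCircle(q))
h=cv2.convexHull(q)[:,0]
for a in range(0,180,5):
    d=np.array([np.cos(np.radians(a)),np.sin(np.radians(a))]); e=h@d; print(a,round(float(np.ptp(e))*1e3,1),round(float(e.max()+e.min())/2-float(d@[.5283,-.2503]),4),end=' | ')
cv2.imwrite('pics/w1c.png',cv2.resize(cv2.drawContours(i['pixels'][:,:,::-1].copy(),[ct[:,None]],-1,(0,255,0),1)[150:250,210:340],None,fx=5,fy=5))
E
```

```text
floor 0.07328784314072011 nut top [ 0.53608009 -0.26670391  0.09042294] [ 0.51594892 -0.25645415  0.0909862 ]
((0.5228618383407593, -0.253295361995697), 0.017535198479890823)
0 24.1 -0.0083 | 5 25.1 -0.0078 | 10 26.0 -0.0072 | 15 26.6 -0.0066 | 20 27.2 -0.006 | 25 28.5 -0.0059 | 30 30.0 -0.0058 | 35 31.3 -0.0058 | 40 32.4 -0.0057 | 45 33.3 -0.0056 | 50 34.0 -0.0055 | 55 34.4 -0.0054 | 60 34.6 -0.0052 | 65 34.6 -0.005 | 70 34.7 -0.0048 | 75 34.4 -0.0045 | 80 33.9 -0.0042 | 85 33.9 -0.0035 | 90 33.7 -0.0027 | 95 33.4 -0.0019 | 100 32.8 -0.001 | 105 32.0 -0.0001 | 110 31.0 0.0008 | 115 29.7 0.0017 | 120 28.2 0.0026 | 125 26.5 0.0034 | 130 24.5 0.0042 | 135 22.4 0.005 | 140 20.4 0.0059 | 145 19.1 0.0072 | 150 17.7 0.0085 | 155 16.4 0.0097 | 160 18.2 0.0096 | 165 19.9 0.0094 | 170 21.5 0.0091 | 175 22.9 0.0087 |
```

View pics/w1c.png

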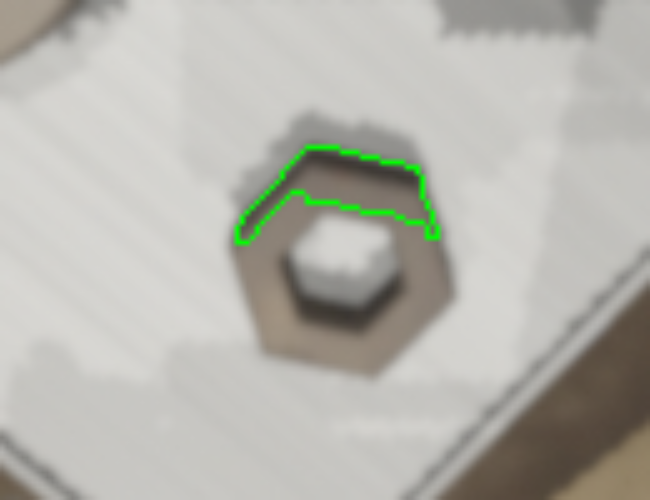

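The crop shows the nut's top face with corners near (455,295), (372,375), (265,352), (237,247), (300,192) and (428,222). My mask caught only the side face, so I'll use a saturation mask and check it against the corners.

```bash
python3 - <<'E'
from h import *
i=world(dict(np.load('w1.npz'))); S=i['pixels'].astype(int); 
c=np.array([(455,295),(372,375),(265,352),(237,247),(300,192),(428,222)])/5+[210,150]
q=cast(i,c[:,0],c[:,1],.0907)[:,:2]; print('corners',q.round(4),'mean',q.mean(0).round(4))
d=q-q.mean(0); print(np.hypot(*d.T).round(4),np.degrees(np.arctan2(d[:,1],d[:,0])).round(1)%60)
g=S.sum(2)/3; m=((S[...,0]-S[...,2]>14)&(g<170)&(g>95)).astype('uint8'); w=np.zeros_like(m); w[172:232,250:306]=1; m*=w
m=cv2.morphologyEx(m,cv2.MORPH_OPEN,np.ones((2,2)))
cs,_=cv2.findContours(m,cv2.RETR_EXTERNAL,cv2.CHAIN_APPROX_NONE); ct=max(cs,key=cv2.contourArea)[:,0]
p=cast(i,ct[:,0],ct[:,1],.0907)[:,:2].astype('float32'); print('mask',cv2.minEnclosingCircle(p),cv2.minAreaRect(p))
E
```

```text
corners [[ 0.5432 -0.24  ]
 [ 0.5499 -0.2595]
 [ 0.5377 -0.2744]
 [ 0.5186 -0.27  ]
 [ 0.5148 -0.2559]
 [ 0.5293 -0.2385]] mean [ 0.5322 -0.2564]
[0.0197 0.0179 0.0189 0.0193 0.0175 0.0181] [56.3 50.1 46.9 45.  58.3 39.4]
mask ((0.5314809083938599, -0.2557840347290039), 0.019549667835235596) ((0.5316643118858337, -0.2557904124259949), (0.03774617612361908, 0.034354910254478455), 50.35437774658203)
```

>>> {"api": "arm_command", "payload": {
  "targets": [
    [[0,0,0.03,0,0,-0.14],[0,0,0.03,0,0,-0.14],[-0.005,-0.005,0.03,0,0,0],[0,0,0.03,0,0,0],[0,0,0.02,0,0,0],[0,0,0.01,0,0,0],[0,0,0,0,0,0],[0,0,0,0,0,0]]
  ]
}}

```text
clock: 3.28
position: [0.5333, -0.2564, 0.0967]
ee_rot: [0.281, 3.128, -0.0]
force: [-0.1, 0.4, 0.5]
width: 0.655
gripper_force: 0.0
```

>>> {"api": "arm_command", "payload": {
  "targets": [
    [[0,0,0,0,0,0],[0,0,0,0,0,0],[0,0,0,0,0,0],[0,0,0,0,0,0],[0,0,0,0,0,0],[0,0,0,0,0,0]]
  ],
  "jaw": 0.03,
  "newtons": 20
}}

```text
clock: 4.03
position: [0.5328, -0.2565, 0.0959]
ee_rot: [0.282, 3.129, 0.0]
force: [-0.2, 1.0, 4.2]
width: 0.39
gripper_force: 20.0
```

>>> {"api": "arm_command", "payload": {
  "targets": [
    [[0,0,-0.015,0,0,0],[0,0,-0.03,0,0,0],[0,0,-0.045,0,0,0],[0.0291,0.0414,0,0,0,0],[0.0291,0.0414,0,0,0,0],[0.0291,0.0414,0,0,0,0],[0.0291,0.0414,0,0,0,0],[0.0291,0.0414,0,0,0,0],[0,0,0,0,0,0],[0,0,0,0,0,0]]
  ]
}}

```text
clock: 5.28
position: [0.427, -0.0272, 0.1863]
ee_rot: [0.282, 3.128, -0.0]
force: [0.6, -0.5, -0.3]
width: 0.391
gripper_force: 20.0
```

```bash
python3 - <<'E'
from h import *
from cell import arm
s=arm.observe(); print(s['clock'],s['position'],s['width'],s['gripper_force'])
i=arm.get_image('wrist'); np.savez('w2.npz',pos=s['position'],rot=s['ee_rot'],**i)
cv2.imwrite('pics/w2.png',i['pixels'][:,:,::-1]); i=world(i|dict(pos=s['position'],rot=s['ee_rot'])); P=cloud(i)
m=(abs(P[...,2]-.1)<.006)&(np.hypot(P[...,0]-.438,P[...,1]+.067)<.1)&(i['z_map']>0); print('floor b',np.median(P[m][:,2]),m.sum())
E
```

```text
5.275 [ 0.42700278 -0.0272404   0.18633381] 0.3909346785125327 19.999724534573033
floor b 0.09943321931914206 30391
```

View pics/w2.png

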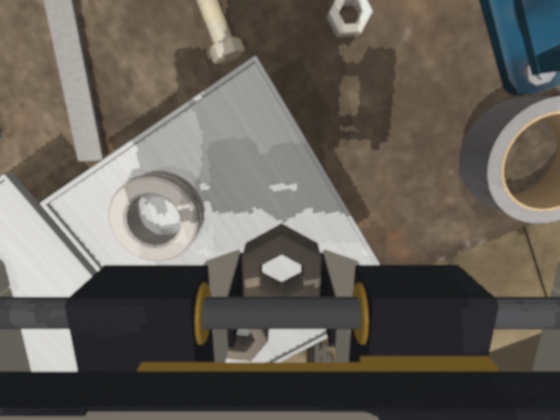

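The nut sits square in the jaws at (282,268), with the small ring clear at (155,215). I'm shifting it slightly away from the rim and lowering it.

>>> {"api": "arm_command", "payload": {
  "targets": [
    [[-0.0085,0,0.02,0,0,0],[0,0,0.02,0,0,0],[0,0,0.012,0,0,0],[0,0,0.006,0,0,0],[0,0,0.004,0,0,0],[0,0,0,0,0,0],[0,0,0,0,0,0]]
  ]
}}

```text
clock: 6.2
position: [0.4352, -0.0283, 0.1241]
ee_rot: [0.282, 3.128, 0.0]
force: [-0.4, 0.1, -1.4]
width: 0.388
gripper_force: 20.0
```

>>> {"api": "arm_command", "payload": {
  "targets": [
    [[0,0,0,0,0,0],[0,0,0,0,0,0],[0,0,0,0,0,0],[0,0,0,0,0,0]]
  ],
  "jaw": 0.044
}}

```text
clock: 6.7
position: [0.435, -0.0283, 0.1238]
ee_rot: [0.282, 3.129, 0.0]
force: [-0.7, 0.4, 0.3]
width: 0.481
gripper_force: 0.0
```

>>> {"api": "arm_command", "payload": {
  "targets": [
    [[0,0,-0.01,0,0,0],[0,0,-0.03,0,0,0],[0,0,-0.05,0,0,0],[0,0,-0.06,0,0,0],[0.06,0,0,0,0,0],[0,0,0,0,0,0],[0,0,0,0,0,0],[0,0,0,0,0,0],[0,0,0,0,0,0],[0,0,0,0,0,0]]
  ]
}}

```text
clock: 7.95
position: [0.3761, -0.0177, 0.2735]
ee_rot: [-0.283, -3.128, 0.001]
force: [0.4, -0.2, 0.5]
width: 0.479
gripper_force: 0.0
```

```bash
python3 - <<'E'
from h import *
from cell import arm
s=arm.observe(); print(s['clock'],s['position'],s['force'])
i=arm.get_image('side'); P=cloud(i); cv2.imwrite('pics/side1.png',i['pixels'][:,:,::-1])
for n,c in(('a',(.479,-.263)),('b',(.438,-.067))):
    m=(abs(P[...,2]-.086)<.02)&(np.hypot(P[...,0]-c[0],P[...,1]-c[1])<.08)&(i['z_map']>0); print(n,np.median(P[m][:,2]),m.sum())
E
```

```text
7.95 [ 0.37614194 -0.01770481  0.27349407] [ 0.4146635  -0.15555672  0.46230521]
a 0.0872644411932244 3332
b 0.08413667787177243 4826
```

View pics/side1.png

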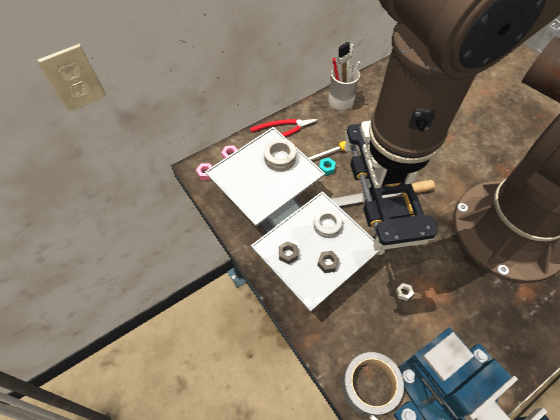

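Both nuts, at (288,252) and (329,261), are now in the pan with the small ring at (328,222), and the large ring is alone at (280,153). The floors differ by about 3 mm. I'll let the balance settle and re-measure.

>>> {"api": "arm_command", "payload": {
  "targets": [
    [[0,0,0,0,0,0],[0,0,0,0,0,0],[0,0,0,0,0,0],[0,0,0,0,0,0],[0,0,0,0,0,0],[0,0,0,0,0,0],[0,0,0,0,0,0],[0,0,0,0,0,0],[0,0,0,0,0,0],[0,0,0,0,0,0]]
  ]
}}

```text
clock: 9.25
position: [0.3759, -0.0176, 0.2737]
ee_rot: [0.282, 3.129, 0.0]
force: [0.6, 0.0, 0.2]
width: 0.474
gripper_force: 0.0
```

```bash
python3 - <<'E'
from h import *
from cell import arm
i=arm.get_image('side'); P=cloud(i); z=[]
for n,c in(('a',(.479,-.263)),('b',(.438,-.067))):
    m=(abs(P[...,2]-.086)<.02)&(np.hypot(P[...,0]-c[0],P[...,1]-c[1])<.08)&(i['z_map']>0); z.append(np.median(P[m][:,2]))
print(z)
if abs(z[0]-z[1])<.006: print(arm.sign_off())
E
```

```text
[np.float64(0.0872528314883364), np.float64(0.08406787894227852)]
the job is handed in; nothing more can be done
None
```

I moved the nut beside the large ring into the small ring's pan and handed the job in after about 9 s of robot time; the pans came to rest about 3 mm apart in height (10 mm allowed), and sign-off returned no verdict.

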